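# Nest the aluminium edge guard on the tie-down cleat

## Task

Pick up the bare aluminium angle-section guard and nest it over the dark steel angle of the tie-down cleat, ridge over ridge, legs lying along legs, centred along its length and fully home, so a dewar strap can later run over it. Set it down rather than dropping it, let go, and leave the orange guard and the brass relief head where they stand.

Things in the scene. Friction and masses are not known exactly. Their poses are not given: they have to be found in the camera images.
- guard: Loose bare aluminium 90 degree angle section lying like a roof, ridge up: legs 40 mm wide, 5 mm thick; 56 mm long (x), 57 wide (y), 32 high, about 70 g. Origin: centre of its underside, level with the leg edges; x along the ridge, z up; half turn looks the same. Pinch its flat V-shaped ends (56 mm apart) from above, fingers closing along x; the ridge is solid 25 to 32 mm above the origin.
- cleat: Fixed to the bench: blue plate 90 (x) x 80 (y) x 8 mm, bolt heads to 11 mm high at its corners, carrying a dark steel angle, ridge up, 36 mm long, legs 40 x 5 mm, ridge 40 mm above the bench. Origin: centre of the plate's underside, below mid-ridge; x along the ridge, z up; half turn looks the same. A guard fully home has its origin 15 mm above this and overhangs the steel by 10 mm at each end.
- orange_guard: Loose orange plastic edge guard of the same shape and size as the aluminium one, lying ridge up on the bench: the wrong one, to be left alone. Origin: centre of its underside, x along the ridge, z up.
- relief_head: Loose brass dewar relief head standing on the bench: a stepped round body 38 mm in diameter and 55 mm high with a short side outlet reaching 41 mm from its axis along its y. Origin: centre of its underside, z up. To be left alone.
Not all that is in view belongs to the job. Of the things that look like the cleat, take the one that is farthest from the robot's base at the start. Several things have the shape of the guard; the one meant has the colours described above.

How it is judged:
At the end, for the whole second after the job is handed in: The aluminium guard rests, released and still, on the cleat: ridges within 10 degrees of parallel, guard upright (ridge up) within 10 degrees, its origin within 12 mm horizontally of the cleat's and 10 to 20 mm above it (15 mm is fully home) (horizontal distance between guard and cleat below 0.012 m and z of guard in the frame of cleat between 0.01 and 0.02 m and angle between the x axis of guard and the x axis of cleat, either way round below 0.18 rad and angle between guard's own z axis and vertical below 0.18 rad and linear speed of guard below 0.02 m/s); the robot touches nothing.
It fails at once if the orange guard is moved by more than 30 mm (distance of orange_guard from where it was at the start of the episode above 0.03 m).
It fails at once if the brass relief head is moved by more than 30 mm or knocked over (distance of relief_head from where it was at the start of the episode above 0.03 m or angle between relief_head's own z axis and vertical above 0.5 rad).
It fails at once if the aluminium guard is dropped: it falls free from about 30 mm or more above its seat (contact force between the fingers and guard below 0.02 N and z of guard in the frame of cleat above 0.035 m and linear speed of guard above 0.4 m/s).
It also fails if it takes over 32 s, if anything falls off the work surface, if the arm or the gripper's body presses on something with over 40 N, if the wrist force passes 120 N, or if a joint passes its speed limit or range.

## Robot

A 6-joint arm with a two-finger parallel gripper is mounted at the origin on the work surface. World frame = base frame: x ahead of the robot, y to its left, z up, the work surface at z = 0. Lengths are in m, angles in rad, forces in N, time in s.
With the tool pointing down it reaches from about 0.275 to 0.875 m from the base axis. Payload 12.5 kg.
Tool frame: the origin (TCP) lies between the finger pads; the fingertips stand 22 mm ahead of it and the grasp point (between the pads) lies 3 mm ahead of it; z points along the fingers, y is the line along which they close (so a half turn about z gives the same grasp; the last joint's range is limited). The gripper opens to 85 mm and grips with 20 to 120 N. Pads are 22 mm wide; open, the fingers measure 114 mm over their backs; the gripper's body (76 mm by 85 mm) begins 54 mm behind the grasp point. The pads swing forward as they close: fully open they stand 13 mm farther back than shut.
Start: joints at [-1.272, 0.351, 1.652, -0, 1.139, -0.085], TCP at [0.206, -0.51, 0.253] pointing down, gripper open.
Joint ranges: [-2.75, 2.75], [-0.79, 2.1], [0.01, 2.65], [-1.57, 4.71], [0.07, 3.14], [-2.87, 2.87]. Speed limits (rad/s): [2.22, 2.22, 2.79, 3.14, 3.14, 3.14].

## Interface

Orientations are given as a unit quaternion [w, x, y, z].
In Python, from cell import get_state, read_camera, finish_job gives the robot as it stands.
- The arm moves only by the tool arm_command, never from a script. Its argument "targets" is a list of rows, each a list of 5 numbers: the finger opening in m, from 0 to 0.0854, then the shift along the tool's x, y, z in m, then the turn about the tool's z in degrees. In form: [[fingers, x, y, z, spin], ...]. A call has 1 to 8 rows; each row is the pose to reach, as a shift and turn from the pose commanded when the call began, along the tool's axes at that moment; what a row does not reach only later rows make up. A row lasts 1/8 s, in which the tool goes at most 62.5 mm and 10.7 degrees, less where a joint would pass 70% of its speed; a pose out of reach is approached as far as the arm can. A call with a gripper value outside its range is refused whole. The fingers move at their own pace and stop on an object; "grip_force" is the grip in N (left out, the last holds). Time passes only in rows, so rows that repeat a pose let the fingers close. It gives the time, the measured TCP pose, the force, the opening and the grip force at its end, in the units of the state.
- get_state(): the state, without advancing time (a new reading comes with each control period).
- read_camera(name): name is "scene" or "top" or "wrist"; returns a dict with "img" (420x560x3 uint8, red, green, blue), "range_z" (420x560 float32, m along the optical axis (not along the pixel's ray), 0 where there is no reading), "camera_matrix" (3x3 intrinsics, pixels), "k1" (the pictures are not rectified: a ray, as slopes to the right and down, at radius r is drawn at 1 + k1 r^2 times it, then the intrinsics apply), "camera_from_world" (4x4, takes a point from world to camera coordinates). Camera axes: x right, y up, looking along -z (the intrinsics and any distortion apply to the point x, -y, -z); pixel columns grow to the right and rows downward; lengths in m; the calibration is good to about 2 mm. A picture is of the moment at which its call begins.
- finish_job(): hands the job in; it is judged then, once.
The state is a dict: "t": time; "qpos": joint angles; "qvel": joint speeds; "joint_torque": joint torques, N m; "position": TCP position; "ee_rot": TCP orientation; "contact_force": force on the tool from outside, world axes, zero at the start; "wrist_torque": the same for the moment, N m; "opening": finger opening in m; "grip_force": force on a finger pad.
Only numpy, scipy, OpenCV 4.12 (cv2) and the standard library are available. Lean on these libraries where they do the work, as an engineer would, in place of code of your own. Each camera call takes 0.05 s, during which the arm holds its last target. There are 200 camera calls.

## Working session

There is one attempt and no reset: what is moved stays moved. The work goes in short steps, Python scripts to look and compute and a tool call to move; the robot and the scene stay as the last step left them, time stands still between calls to the robot, and variables do not carry over. Pictures are saved under pics/ and viewed, at most 10 in all, crops included, and the job is handed in when it is done.

Besides the shell and the picture viewer there is one more tool, called as name([rows], argument=value, ...), one row to a line, values as JSON. arm_command: Moves the arm, as the interface text tells. Its arguments: {"type":"object","properties":{"targets":{"type":"array","items":{"type":"array","items":{"type":"number"}}},"grip_force":{"type":"number"}},"required":["targets"]}

```bash
mkdir -p pics; cat > h.py <<'E'
import numpy as np, cv2
from cell import get_state, read_camera, finish_job
def save(n,f):
    d=read_camera(n); cv2.imwrite(f'pics/{f}.png',d['img'][:,:,::-1]); np.savez(f'{f}.npz',**d); return d
def world(d,u,v,z=None):
    """pixel -> world, by range or by a plane of height z"""
    K=d['camera_matrix']; k=float(d['k1'])
    a=np.array([(u-K[0,2])/K[0,0],(v-K[1,2])/K[1,1]]); s=a.copy()
    for _ in range(20): s=a/(1+k*(s@s))
    ray=np.array([s[0],-s[1],-1]); M=np.linalg.inv(d['camera_from_world'])
    o=M[:3,3]; r=M[:3,:3]@ray
    t=float(d['range_z'][int(round(v)),int(round(u))]) if z is None else (z-o[2])/r[2]
    return o+t*r
E
python3 -c "
from h import *
save('top','top0');save('scene','sc0');s=get_state();print(s['t'],s['position'],s['ee_rot'],s['contact_force'])"
```

```text
0.1 [ 0.20589937 -0.50971288  0.25281148] [-5.20377828e-04  9.81640945e-01  1.90737469e-01 -4.25856448e-05] [0.12379445 0.12060315 0.17102504]
```

View pics/top0.png

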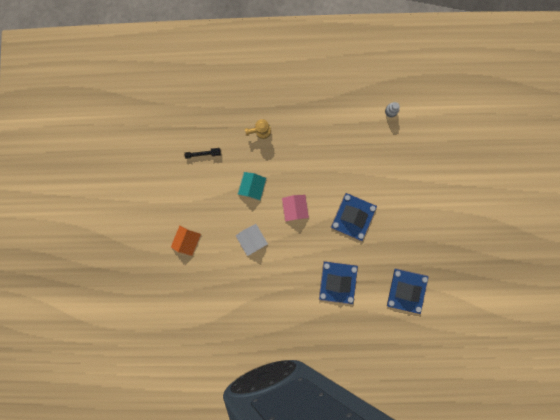

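View pics/sc0.png

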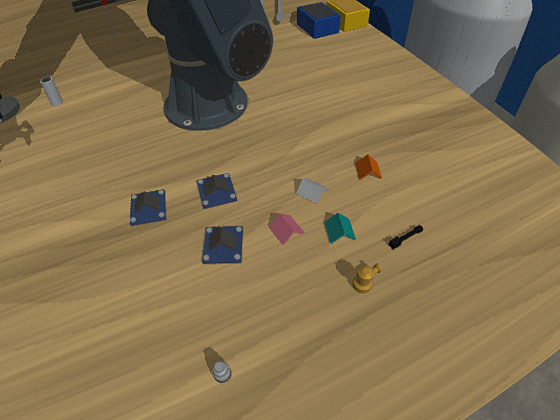

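In the top view there are four guard shapes: bare grey (252,240), orange (186,241), teal (252,186) and pink (295,208). Grey fits bare aluminium. There are three cleats, at (354,217), (339,284) and (407,291). I'll measure which is farthest and check with an enlarged crop.

```bash
python3 -c "
from h import *
d=np.load('top0.npz')
for n,u,v in [('al',252,240),('or',186,241),('teal',252,186),('pink',295,208),('c1',354,217),('c2',339,284),('c3',407,291),('brass',262,128)]:
    p=world(d,u,v);print(n,p.round(3),np.hypot(*p[:2]).round(3))
c=d['img'][180:330,170:370][:,:,::-1];cv2.imwrite('pics/crop0.png',cv2.resize(c,None,fx=4,fy=4,interpolation=cv2.INTER_CUBIC))"
```

```text
al [0.448 0.105 0.026] 0.46
or [0.449 0.259 0.024] 0.518
teal [0.573 0.103 0.026] 0.582
pink [0.52  0.005 0.029] 0.52
c1 [ 0.496 -0.128  0.039] 0.512
c2 [ 0.346 -0.091  0.036] 0.357
c3 [ 0.326 -0.245  0.029] 0.408
brass [0.701 0.076 0.054] 0.706
```

View pics/crop0.png

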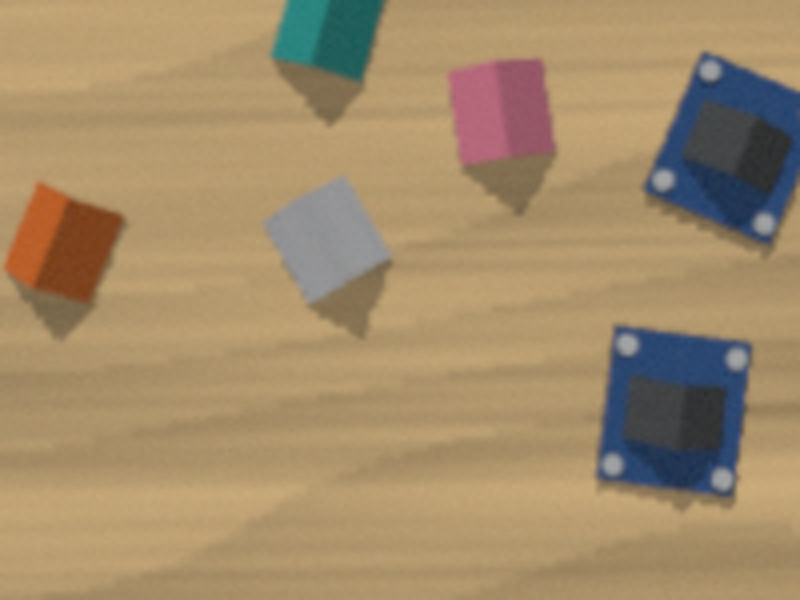

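The crop confirms it. The grey bare one at (330,240) is the aluminium guard, with its ridge running from upper left to lower right, from about (305,200) to (351,282). Cleat c1, at top right, is the farthest from the base (0.512 m). Next I'll measure both.

```bash
cat >> h.py <<'E'
def quad(d,px,z):
    P=np.array([world(d,u,v,z) for u,v in px]); c=P.mean(0)
    return P,c
def toolmove(p,ang,ex=None):
    """shift in tool axes from the measured pose to TCP p with tool y along world angle ang (deg, mod 180)"""
    s=get_state(); from scipy.spatial.transform import Rotation as R
    w,x,y,z=s['ee_rot']; M=R.from_quat([x,y,z,w]).as_matrix()
    cur=np.degrees(np.arctan2(M[1,1],M[0,1])); dw=(ang-cur+90)%180-90
    print('t',s['t'],'tcp',s['position'].round(4),'tool y',cur.round(1),'shift',(M.T@(np.array(p)-s['position'])).round(4),'spin',round(-dw,1),'q6',s['qpos'][5].round(2))
E
python3 -c "
from h import *
d=np.load('top0.npz')
g=[(170+a/4,180+b/4) for a,b in [(265,222),(345,178),(391,262),(312,302)]]
P,c=quad(d,g,0.002);print(P.round(4),c)
e=P[3]-P[0]+P[2]-P[1];ga=np.degrees(np.arctan2(e[1],e[0]));print('guard ridge ang',ga, np.linalg.norm(P[3]-P[0]),np.linalg.norm(P[1]-P[0]))
from h import *
Q,cc=quad(d,[(347,193),(331,228),(362.5,241),(377,207)],.008)
e=Q[1]-Q[0]+Q[2]-Q[3];print(Q.round(4),cc,np.degrees(np.arctan2(e[1],e[0])),np.linalg.norm(Q[1]-Q[0]),np.linalg.norm(Q[3]-Q[0]))
toolmove([c[0],c[1],.2],ga)
"
```

```text
[[0.4593 0.1446 0.002 ]
 [0.4844 0.0968 0.002 ]
 [0.4344 0.0704 0.002 ]
 [0.4117 0.1175 0.002 ]] [0.44744128 0.10732098 0.002     ]
guard ridge ang -151.29604651307582 0.05478136386540706 0.05399298375674354
[[ 0.5537 -0.1184  0.008 ]
 [ 0.4724 -0.0786  0.008 ]
 [ 0.4406 -0.1511  0.008 ]
 [ 0.5193 -0.1875  0.008 ]] [ 0.49650541 -0.13391464  0.008     ] 154.55499864207385 0.0904883151495891 0.07725954296157747
t 0.1 tcp [ 0.2059 -0.5097  0.2528] tool y -68.0 shift [ 0.455  -0.4816  0.0534] spin 83.3 q6 -0.08
```

arm_command([
  [0.085, 0.455, -0.482, 0.053, -97],
  [0.085, 0.455, -0.482, 0.053, -97],
  [0.085, 0.455, -0.482, 0.053, -97],
  [0.085, 0.455, -0.482, 0.053, -97],
  [0.085, 0.455, -0.482, 0.053, -97],
  [0.085, 0.455, -0.482, 0.053, -97],
  [0.085, 0.455, -0.482, 0.053, -97],
  [0.085, 0.455, -0.482, 0.053, -97],
])

```text
t: 1.1
position: [0.3879, -0.0438, 0.2134]
ee_rot: [0.0, 0.586, 0.81, 0.0]
contact_force: [0.9, -0.3, -0.1]
opening: 0.0849
grip_force: 0.0
```

```bash
python3 -c "
from h import *
toolmove([.4474,.1073,.2],28.7)"
```

```text
t 1.1 tcp [ 0.3879 -0.0438  0.2134] tool y 18.3 shift [0.1248 0.1039 0.0135] spin -10.4 q6 -0.55
```

arm_command([
  [0.085, 0.125, 0.104, 0.013, -10.4],
  [0.085, 0.125, 0.104, 0.013, -10.4],
  [0.085, 0.125, 0.104, 0.013, -10.4],
  [0.085, 0.125, 0.104, 0.013, -10.4],
  [0.085, 0.125, 0.104, 0.013, -10.4],
])

```text
t: 1.72
position: [0.4475, 0.1048, 0.2002]
ee_rot: [-0.0, 0.512, 0.859, -0.0]
contact_force: [-0.1, 0.7, 0.5]
opening: 0.085
grip_force: 0.0
```

```bash
python3 -c "
from h import *
d=save('wrist','w1')
toolmove([.4474,.1073,.1],28.7)"
```

```text
t 1.775 tcp [0.4476 0.1044 0.2004] tool y 28.3 shift [0.0026 0.0012 0.1004] spin -0.4 q6 -0.37
```

View pics/w1.png

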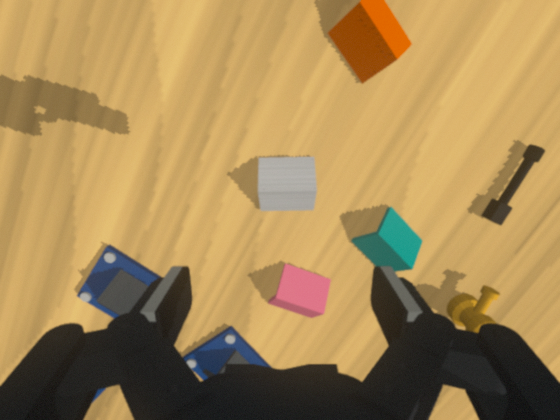

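The wrist view shows the aluminium guard at (287,183), with its ridge along the finger closing line. I'll refine the fit from the range data around it.

```bash
cat >> h.py <<'E'
def cloud(d,u0,u1,v0,v1):
    return np.array([world(d,u,v) for v in range(v0,v1) for u in range(u0,u1) if d['range_z'][v,u]>0])
E
python3 -c "
from h import *
d=np.load('w1.npz')
P=cloud(d,240,335,140,226);b=np.median(P[P[:,2]<.004,2]);Q=P[P[:,2]>b+.006]
print('bench',b,len(Q),Q.max(0),Q.min(0))
(c,s,a)=cv2.minAreaRect((Q[:,:2]*1000).astype(np.float32));print(c,s,a)
g=[(257,157),(314,156),(316.5,210),(259.5,210.5)]
R,m=quad(d,g,b+.002);print(R.round(4),m)
e=R[1]-R[0]+R[2]-R[3];print(np.degrees(np.arctan2(e[1],e[0])))
T=Q[Q[:,2]>np.percentile(Q[:,2],80)][:,:2];l=cv2.fitLine(T.astype(np.float32),2,0,.01,.01).ravel();print('ridge',l,T.mean(0),np.degrees(np.arctan2(l[1],l[0])))
"
```

```text
bench -0.00036666715268729444 2788 [0.48751541 0.14632021 0.03261444] [0.4139758  0.07556235 0.00563998]
(450.656494140625, 111.10960388183594) (56.082759857177734, 53.34638977050781) 29.29235076904297
[[0.4117 0.1213 0.0016]
 [0.4619 0.1495 0.0016]
 [0.4931 0.1012 0.0016]
 [0.4399 0.0719 0.0016]] [0.45166529 0.1109733  0.00163333]
29.131948532114382
ridge [0.8698718  0.49327785 0.45019975 0.11088277] [0.45019974 0.11088276] 29.556252
```

arm_command([
  [0.085, 0.002, 0.0045, 0.06, -0.8],
  [0.085, 0.002, 0.0045, 0.11, -0.8],
  [0.085, 0.002, 0.0045, 0.12, -0.8],
  [0.085, 0.002, 0.0045, 0.12, -0.8],
  [0.085, 0.002, 0.0045, 0.12, -0.8],
])

```text
t: 2.4
position: [0.452, 0.109, 0.0822]
ee_rot: [0.001, 0.507, 0.862, 0.001]
contact_force: [0.4, 0.3, 0.6]
opening: 0.0855
grip_force: 0.0
```

```bash
python3 -c "
from h import *
toolmove([.4505,.111,.029],29.3)"
```

```text
t 2.4 tcp [0.452  0.109  0.0822] tool y 29.1 shift [ 0.0026 -0.0005  0.0532] spin -0.2 q6 -0.37
```

arm_command([
  [0.085, 0.0025, 0, 0.03, 0],
  [0.085, 0.0025, 0, 0.05, 0],
  [0.085, 0.0025, 0, 0.053, 0],
  [0.085, 0.0025, 0, 0.053, 0],
  [0.04, 0.0025, 0, 0.053, 0],
  [0.04, 0.0025, 0, 0.053, 0],
  [0.04, 0.0025, 0, 0.053, 0],
  [0.04, 0.0025, 0, 0.053, 0],
], grip_force=40)

```text
t: 3.4
position: [0.4501, 0.1112, 0.0283]
ee_rot: [0.0, 0.507, 0.862, 0.0]
contact_force: [-2.4, -1.0, 9.0]
opening: 0.0555
grip_force: 40.3
```

arm_command([
  [0.04, 0, 0, 0, 0],
  [0.04, 0, 0, 0, 0],
])

```text
t: 3.65
position: [0.4501, 0.1113, 0.0283]
ee_rot: [0.0, 0.507, 0.862, 0.0]
contact_force: [-2.3, -0.2, 9.8]
opening: 0.0547
grip_force: 40.3
```

```bash
python3 -c "
from h import *
d=save('wrist','w2')
toolmove([.4505,.111,.029],29.3)"
```

```text
t 3.7 tcp [0.4501 0.1113 0.0283] tool y 29.1 shift [-0.0004  0.0002 -0.0007] spin -0.2 q6 -0.37
```

View pics/w2.png

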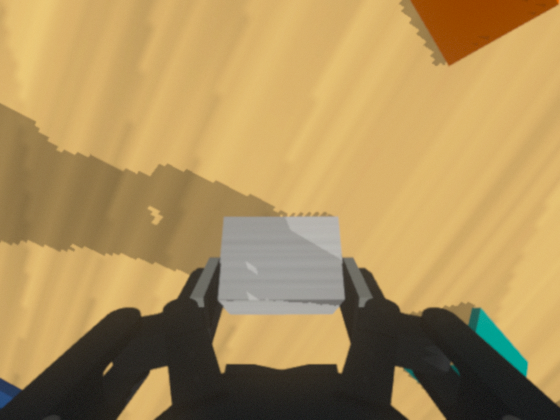

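Gripped squarely. Next is the lift and the carry to just short of the cleat, where I'll look again.

arm_command([
  [0.04, 0, 0, -0.02, 0],
  [0.04, 0, 0, -0.06, 0],
  [0.04, 0, 0, -0.11, 0],
  [0.04, -0.04, -0.018, -0.14, 9],
  [0.04, -0.08, -0.036, -0.17, 18],
  [0.04, -0.12, -0.054, -0.17, 27],
  [0.04, -0.16, -0.072, -0.17, 36],
  [0.04, -0.2, -0.089, -0.17, 45],
])

```text
t: 4.7
position: [0.4692, -0.1082, 0.1979]
ee_rot: [0.0, 0.8, 0.601, 0.0]
contact_force: [0.7, -0.1, -0.3]
opening: 0.0555
grip_force: 43.3
```

```bash
python3 -c "
from h import *
s=get_state();print(s['opening'],s['grip_force'])
toolmove([.475,-.179,.2],-25.5)"
```

```text
0.0555285466382666 43.269923107582144
t 4.7 tcp [ 0.4692 -0.1082  0.1979] tool y -16.2 shift [-0.0664  0.0252 -0.0021] spin 9.3 q6 -0.04
```

arm_command([
  [0.04, -0.035, 0.012, 0, 5],
  [0.04, -0.066, 0.025, 0, 9.3],
  [0.04, -0.066, 0.025, 0, 9.3],
  [0.04, -0.066, 0.025, 0, 9.3],
  [0.04, -0.066, 0.025, 0, 9.3],
])

```text
t: 5.32
position: [0.4753, -0.1762, 0.1975]
ee_rot: [-0.0, 0.844, 0.537, -0.0]
contact_force: [-0.2, -0.0, -1.2]
opening: 0.0548
grip_force: 43.3
```

```bash
python3 -c "
from h import *
d=save('wrist','w3')
toolmove([.4965,-.134,.1],-25.5)"
```

```text
t 5.375 tcp [ 0.4754 -0.1763  0.1976] tool y -25.1 shift [0.0473 0.0012 0.0976] spin 0.4 q6 -0.01
```

View pics/w3.png

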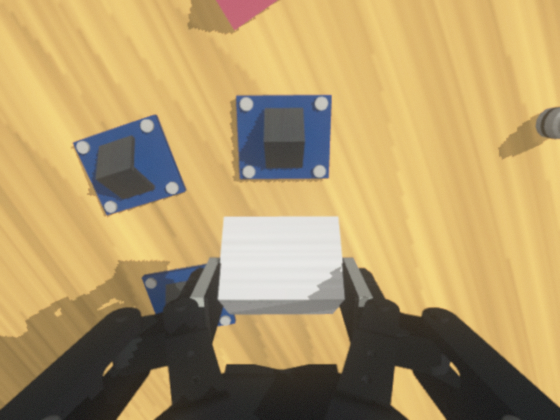

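The wrist view shows the target cleat at (285,138), already lined up, and the guard in hand at (281,263). I'll fit both from this one frame.

```bash
python3 -c "
from h import *
d=np.load('w3.npz')
P=cloud(d,225,345,85,195);b=np.median(P[P[:,2]<.004,2]);print('bench',b)
def fit(Q,n):
    c,s,a=cv2.minAreaRect((Q[:,:2]*1000).astype(np.float32));print(n,np.round(c,1),np.round(s,1),round(a,1),'zmax',np.percentile(Q[:,2],99))
fit(P[P[:,2]>b+.004],'plate+');fit(P[P[:,2]>b+.018],'steel')
def ridge(Q,n):
    T=Q[Q[:,2]>np.percentile(Q[:,2],98)-.008].astype(np.float32)[:,:2];l=cv2.fitLine(T,2,0,.01,.01).ravel();print(n,'ridge ang',np.degrees(np.arctan2(l[1],l[0])),l[2:],(T.min(0)+T.max(0))/2)
ridge(P,'cleat')
R,m=quad(d,[(237,95),(331,95),(329.5,178.5),(239,180.5)],b+.008);print(R.round(4),m);e=R[1]-R[0]+R[2]-R[3];print(np.degrees(np.arctan2(e[1],e[0])))
G=cloud(d,212,352,208,320);s=get_state();z=s['position'][2];Q=G[(G[:,2]>z-.045)&(G[:,2]<z+.012)]
# keep between pads along tool y
w=s['ee_rot'];y=np.array([np.cos(np.radians(-25.1)),np.sin(np.radians(-25.1))]);k=(Q[:,:2]-s['position'][:2])@y;Q=Q[np.abs(k)<.027]
x=np.array([-y[1],y[0]]);X=(Q[:,:2]-s['position'][:2])@x
for a in np.arange(-.032,.033,.004):
    q=Q[np.abs(X-a)<.002]; 
    if len(q): print(round(a,3),len(q),(np.median(q[:,2])-z).round(4),end='; ')
ridge(Q,'guard')
"
```

```text
bench -0.0003903078749076805
plate+ [ 499.8 -130.7] [79.5 90. ] 64.9 zmax 0.03863326116262964
steel [ 499.8 -130.2] [46.  36.2] 65.0 zmax 0.03961446465427017
cleat ridge ang -23.97266 [ 0.49973786 -0.13005188] [ 0.4993526  -0.13033627]
[[ 0.4773 -0.0764  0.0076]
 [ 0.5567 -0.1136  0.0076]
 [ 0.5249 -0.1864  0.0076]
 [ 0.4417 -0.1497  0.0076]] [ 0.50016824 -0.13154014  0.00760969]
-24.399501788215037
-0.028 91 -0.0239; -0.024 165 -0.0212; -0.02 187 -0.0173; -0.016 225 -0.0133; -0.012 251 -0.0094; -0.008 281 -0.0052; -0.004 309 -0.0011; 0.0 993 0.0016; 0.004 1602 -0.0014; 0.008 1521 -0.0055; 0.012 1413 -0.0095; 0.016 1335 -0.0134; 0.02 1262 -0.0175; 0.024 1190 -0.0214; 0.028 586 -0.0244; guard ridge ang -25.119879 [ 0.47552782 -0.17342672] [ 0.4749592  -0.17471755]
```

arm_command([
  [0.04, 0.03, 0.003, 0, 0],
  [0.04, 0.052, 0.003, 0.03, 0],
  [0.04, 0.052, 0.003, 0.07, 0],
  [0.04, 0.052, 0.003, 0.1, 0],
  [0.04, 0.052, 0.003, 0.107, 0],
  [0.04, 0.052, 0.003, 0.107, 0],
  [0.04, 0.052, 0.003, 0.107, 0],
])

```text
t: 6.25
position: [0.5009, -0.1315, 0.0917]
ee_rot: [0.001, 0.844, 0.536, 0.001]
contact_force: [-0.5, 0.6, -0.8]
opening: 0.0547
grip_force: 43.2
```

```bash
python3 -c "
from h import *
print(get_state()['contact_force'])
toolmove([.4998,-.1305,.0445],-25)"
```

```text
[-0.54966919  0.58013156 -0.84077252]
t 6.25 tcp [ 0.5009 -0.1315  0.0917] tool y -25.2 shift [ 0.0004 -0.0015  0.0472] spin -0.2 q6 0.09
```

Lined up to within about 1.5 mm, so I'll lower it gently until it seats.

arm_command([
  [0.04, 0, -0.001, 0.012, 0],
  [0.04, 0, -0.001, 0.022, 0],
  [0.04, 0, -0.001, 0.03, 0],
  [0.04, 0, -0.001, 0.036, 0],
  [0.04, 0, -0.001, 0.041, 0],
  [0.04, 0, -0.001, 0.044, 0],
  [0.04, 0, -0.001, 0.044, 0],
  [0.04, 0, -0.001, 0.044, 0],
])

```text
t: 7.25
position: [0.4994, -0.1309, 0.0466]
ee_rot: [0.0, 0.844, 0.536, 0.0]
contact_force: [-0.6, 1.0, -1.0]
opening: 0.055
grip_force: 43.3
```

arm_command([
  [0.04, 0, 0, 0.001, 0],
  [0.04, 0, 0, 0.002, 0],
  [0.04, 0, 0, 0.003, 0],
  [0.04, 0, 0, 0.003, 0],
])

```text
t: 7.75
position: [0.4997, -0.1307, 0.0439]
ee_rot: [0.0, 0.844, 0.536, 0.0]
contact_force: [-0.4, 3.6, 5.1]
opening: 0.055
grip_force: 43.9
```

Contact came at TCP z 0.044, as predicted for fully home. Now I'll release and retreat.

arm_command([
  [0.04, 0, 0, 0.0005, 0],
  [0.085, 0, 0, 0.0005, 0],
  [0.085, 0, 0, 0.0005, 0],
  [0.085, 0, 0, 0.0005, 0],
  [0.085, 0, 0, 0.0005, 0],
  [0.085, 0, 0, 0.0005, 0],
  [0.085, 0, 0, 0.0005, 0],
])

```text
t: 8.62
position: [0.4993, -0.1309, 0.0429]
ee_rot: [-0.0, 0.844, 0.536, 0.0]
contact_force: [0.3, -0.2, 0.3]
opening: 0.0849
grip_force: 0.0
```

arm_command([
  [0.085, 0, 0, -0.02, 0],
  [0.085, 0, 0, -0.06, 0],
  [0.085, 0, 0, -0.11, 0],
  [0.085, -0.03, 0, -0.15, 0],
  [0.085, -0.05, 0, -0.15, 0],
  [0.085, -0.05, 0, -0.15, 0],
  [0.085, -0.05, 0, -0.15, 0],
])

```text
t: 9.5
position: [0.478, -0.1757, 0.1925]
ee_rot: [-0.0, 0.844, 0.536, -0.0]
contact_force: [-0.5, 0.6, -0.2]
opening: 0.085
grip_force: 0.0
```

```bash
python3 -c "
from h import *
d=save('wrist','w4')
P=cloud(d,225,345,75,215);b=np.median(P[P[:,2]<.004,2])
for h in (.004,.018):
    Q=P[P[:,2]>b+h];c,s,a=cv2.minAreaRect((Q[:,:2]*1000).astype(np.float32));print(h,np.round(c,1),np.round(s,1),round(a,1),'zmax',np.percentile(Q[:,2],99.5)-b)
"
```

```text
0.004 [ 500.  -130.6] [80.2 90.3] 64.7 zmax 0.04704518468432362
0.018 [ 500.  -130.8] [57.1 56.1] 65.2 zmax 0.04728945513184771
```

View pics/w4.png

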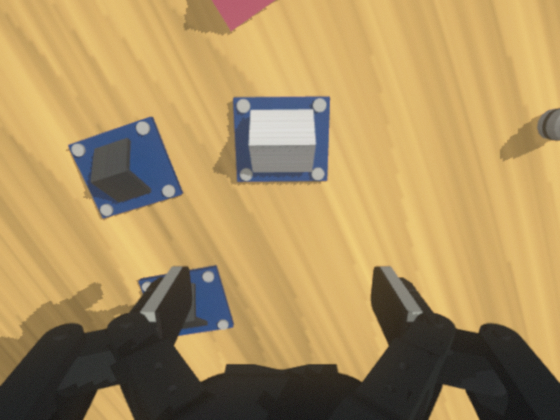

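The guard sits on the cleat at (282,140), ridges aligned and centred. Its ridge is 47 mm above the bench, which is fully home.

```bash
python3 -c "
from h import *
print(finish_job())"
```

```text
the job is handed in; nothing more can be done
None
```

The aluminium guard is on the farthest cleat, fully home by the final wrist-camera range check (ridge 47 mm above the bench, centred within about 1 mm and parallel within about 1 degree), the gripper is clear, the orange guard and brass relief head were not approached, and the job was handed in at about 9.6 s with no verdict returned.

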